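Pack the powder jars into the carrier tray

ROBOT

A 7-joint arm with a two-finger parallel gripper is mounted at the origin on the work surface. World frame = base frame: x ahead of the robot, y to its left, z up, the work surface at z = 0. Lengths are in mm, angles in rad, forces in N, time in s.
With the tool pointing down it reaches from about 425 to 925 mm from the base axis. Payload 6.8 kg.
Tool frame: the origin (TCP) lies midway between the tips of the shut fingers; the grasp point (between the pads) lies behind it (manip.grip_point_offset is the x of the grasp point in the tool frame, in mm); x points along the fingers, y is the direction in which the jaws open and shut, and the axes are right-handed (so a half turn about x gives the same grasp; the last joint's range is limited). The gripper opens to 88 mm and grips with 3 to 60 N. Pads are 20 mm wide; open, the fingers measure 115 mm over their backs; the gripper's body (75 mm by 178 mm) begins 61 mm behind the grasp point.
Start: joints at [-1.285, 0.477, 0.022, 1.555, -0.011, 1.109, -0.083], TCP at [258.995, 623.353, 222.664] pointing down, gripper open.
Joint ranges: [-2.96, 2.96], [-0.34, 2.1], [-1.41, 1.46], [0.24, 2.44], [-1.37, 4.51], [0.17, 1.92], [-2.96, 2.96]. Speed limits (rad/s): [2.39, 2.39, 3.14, 3.14, 3.14, 3.14, 3.14].

INTERFACE

Orientations are given as a unit quaternion [w, x, y, z].
In Python, from cell import manip gives the robot as it stands.
- The arm moves only by the tool arm_command, never from a script. Its argument "increments" is text: rows parted by semicolons, each of 5 numbers parted by spaces: the shift along the tool's x, y, z in cm, then the turn about the tool's x in rad, then the finger opening in cm, from 0 to 8.78. A call has 1 to 12 rows; each row is the pose to reach, as a shift and turn from the pose commanded when the call began, along the tool's axes at that moment; what a row does not reach only later rows make up. A row lasts 1/12 s, in which the tool goes at most 41.7 mm and 7.16 degrees, less where a joint would pass 70% of its speed; a pose out of reach is approached as far as the arm can. A call with a gripper value outside its range is refused whole. The fingers move at their own pace and stop on an object; "squeeze" is the grip in N (left out, the last holds). Time passes only in rows, so rows that repeat a pose let the fingers close. It gives the time, the measured TCP pose, the force and the opening at its end, in the units of the state.
- manip.observe(): the state, without advancing time (a new reading comes with each control period).
- manip.capture(name): name is "side" or "top" or "wrist"; returns a dict with "pixels" (480x640x3 uint8, red, green, blue), "depth" (480x640 float32, mm along the optical axis (not along the pixel's ray), 0 where there is no reading), "fx", "fy", "cx", "cy" (pixels), "dist" ([k1, k2, p1, p2, k3] as OpenCV has them; the pictures are not rectified), "cam_to_world" (4x4, takes a point from camera to world coordinates). Camera axes: x right, y down, z forward; pixel columns grow to the right and rows downward; lengths in mm; the calibration is good to about 2 mm. A picture is of the moment at which its call begins.
- manip.sign_off(): hands the job in, once; it reports no verdict.
The state is a dict: "clock": time; "joint_pos": joint angles; "qvel": joint speeds; "joint_torque": joint torques, N m; "ee_pos": TCP position; "ee_rot": TCP orientation; "force": force on the tool from outside, world axes, zero at the start; "wrist_torque": the same for the moment, N m; "width": finger opening in mm.
Only numpy, scipy, OpenCV 4.12 (cv2) and the standard library are available. Lean on these libraries where they do the work, as an engineer would, in place of code of your own. Each camera call takes 0.05 s, during which the arm holds its last target.

TASK

Pack the four wide-mouth powder jars (the ones with the broad caps) into the carrier tray, each standing upright on the floor of the holder made for its base: small, medium and large round, and square. Keep them upright and set them down rather than dropping them. Leave the two narrow-neck liquid bottles standing where they are.

Things in the scene. Friction and masses are not known exactly. Their poses are not given: they have to be found in the camera images.
- jar_small: White plastic wide-mouth powder jar with a broad ribbed red screw cap that covers most of its top, standing upright on the bench. Smallest: round, body 36 mm across, 76 mm tall over all, cap 34 mm across and 24 mm tall, 50 g (mass varies by 30 %). Origin: centre of its underside; z up along its axis. Grip it from above on the sides of the cap.
- jar_medium: White plastic wide-mouth powder jar with a broad ribbed red screw cap that covers most of its top, standing upright on the bench. Middle size: round, body 54 mm across, 98 mm tall over all, cap 48 mm across and 26 mm tall, 150 g (varies by 30 %). Origin: centre of its underside; z up along its axis. Grip it from above on the sides of the cap.
- jar_large: White plastic wide-mouth powder jar with a broad ribbed red screw cap that covers most of its top, standing upright on the bench. Largest: round, body 72 mm across, 130 mm tall over all, cap 62 mm across and 28 mm tall, 380 g (varies by 30 %). Origin: centre of its underside; z up along its axis. Grip it from above on the sides of the cap.
- jar_square: White plastic wide-mouth powder jar with a broad ribbed red screw cap that covers most of its top, standing upright on the bench. Square body 54 x 54 mm with rounded corners, 108 mm tall over all, round cap 48 mm across and 26 mm tall, 190 g (varies by 30 %); x and y along the sides of the body. Origin: centre of its underside; z up along its axis. Grip it from above on the sides of the cap.
- holder_small: Holder for the smallest jar: round white collar of 52 mm bore. Dark tile, 108 x 108 x 4 mm, fixed in a grey tray (236 mm square, sides 30 mm high) with the three others, two by two, 110 mm apart, in any arrangement. Collar rim 26 mm above the tile's underside, wall 4 mm. Origin: centre of the tile's underside, 4 mm above the bench; the jar stands on the tile's top, 4 mm above the origin. x, y along its sides.
- holder_medium: Holder for the middle-sized round jar: round white collar of 70 mm bore. Dark tile, 108 x 108 x 4 mm, fixed in a grey tray (236 mm square, sides 30 mm high) with the three others, two by two, 110 mm apart, in any arrangement. Collar rim 26 mm above the tile's underside, wall 4 mm. Origin: centre of the tile's underside, 4 mm above the bench; the jar stands on the tile's top, 4 mm above the origin. x, y along its sides.
- holder_large: Holder for the largest jar: round white collar of 88 mm bore. Dark tile, 108 x 108 x 4 mm, fixed in a grey tray (236 mm square, sides 30 mm high) with the three others, two by two, 110 mm apart, in any arrangement. Collar rim 26 mm above the tile's underside, wall 4 mm. Origin: centre of the tile's underside, 4 mm above the bench; the jar stands on the tile's top, 4 mm above the origin. x, y along its sides.
- holder_square: Holder for the square jar: square white collar, 70 x 70 mm inside. Dark tile, 108 x 108 x 4 mm, fixed in a grey tray (236 mm square, sides 30 mm high) with the three others, two by two, 110 mm apart, in any arrangement. Collar rim 26 mm above the tile's underside, wall 4 mm. Origin: centre of the tile's underside, 4 mm above the bench; the jar stands on the tile's top, 4 mm above the origin. x, y along its sides.
- bottle_round: Look-alike that stays: round white narrow-neck liquid bottle, body 54 mm across, sloping shoulders and a small red screw cap only 28 mm across, 108 mm tall over all, standing upright. Origin: centre of its underside.
- bottle_square: Look-alike that stays: square white narrow-neck liquid bottle, body 54 x 54 mm, sloping shoulders and a small red screw cap only 28 mm across, 113 mm tall over all, standing upright. Origin: centre of its underside.
Things that resemble listed ones, but are neither listed nor needed, are in the scene too. What is shaped like the jar_small but blue or turquoise is not meant.

How it is judged:
By the outcome, as a careful person would: the job done as asked, in the order asked, and still so for the second after the job is handed in, with the robot touching nothing.
It also fails if it takes over 96 s, if anything falls off the work surface, if the arm or the gripper's body presses on something with over 40 N, if the wrist force passes 120 N, or if a joint passes its speed limit or range.

## Working session

There is one attempt and no reset: what is moved stays moved. The work goes in short steps, Python scripts to look and compute and a tool call to move; the robot and the scene stay as the last step left them, time stands still between calls to the robot, and variables do not carry over. Pictures are saved under pics/ and viewed, and the job is handed in when it is done.

Besides the shell and the picture viewer there is one more tool, called after ">>>" by a JSON object that holds its "api" and its "payload", one argument or row to a line. arm_command: Moves the arm, as the interface text tells. Its arguments: {"type":"object","properties":{"increments":{"type":"string"},"squeeze":{"type":"number"}},"required":["increments"]}

```bash
ls; mkdir -p pics; python3 - <<'E'
from cell import manip
import cv2
print(manip.observe()); print(manip.grip_point_offset)
for n in("top","side","wrist"):
    c=manip.capture(n); cv2.imwrite(f"pics/{n}0.png",c["pixels"][:,:,::-1])
    import pickle; pickle.dump(c,open(f"{n}0.pkl","wb"))
    print(n,c["fx"],c["cx"],c["cy"],c["dist"],c["cam_to_world"].round(3).tolist())
E
```

```text
pics
{'clock': 0.0, 'joint_pos': array([-1.28507232,  0.47779467,  0.02239298,  1.55643923, -0.01150512,
        1.10932095, -0.08310772]), 'qvel': array([-0.00096189,  0.00111321,  0.00060051, -0.00024526,  0.00144519,
        0.00151722,  0.00098689]), 'joint_torque': array([ 4.91953706e-04, -5.82841122e+01,  1.53503548e+00, -2.72608906e+01,
       -5.42204047e-02,  1.67289289e-02,  1.75813448e-04]), 'ee_pos': array([258.82388065, 622.74856776, 221.69158249]), 'ee_rot': array([ 0.69336722,  0.13770788,  0.69351171, -0.13899617]), 'force': array([-0.40556671, -0.07937786, -0.37575161]), 'wrist_torque': array([-0.00615445,  0.03218594, -0.00708171]), 'width': 87.84854575659017}
-18.700000000000003
top 464.5275453200381 318.1421030420276 240.65071189097605 [0.01443177 0.         0.         0.         0.        ] [[0.01, -0.982, 0.186, 337.781], [-1.0, -0.009, 0.006, -20.684], [-0.005, -0.186, -0.982, 1008.231], [0.0, 0.0, 0.0, 1.0]]
side 472.4571203372433 314.27620037051247 231.15579424296885 [-0.06644824  0.          0.          0.          0.        ] [[-0.917, -0.268, 0.297, 261.255], [-0.399, 0.651, -0.646, 537.968], [-0.02, -0.71, -0.704, 639.464], [0.0, 0.0, 0.0, 1.0]]
wrist 360.04566719597904 320.87981747553306 241.7203325975836 [-0.07234931  0.          0.          0.          0.        ] [[0.384, 0.895, 0.226, 197.748], [0.923, -0.372, -0.096, 649.87], [-0.001, 0.245, -0.969, 384.106], [0.0, 0.0, 0.0, 1.0]]
```

View pics/top0.png

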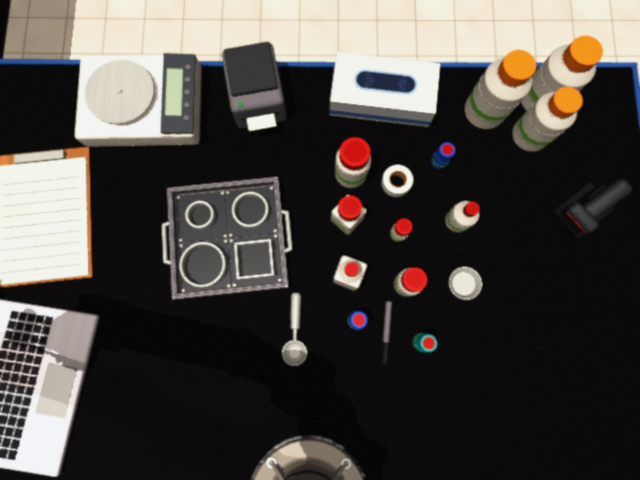

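View pics/side0.png

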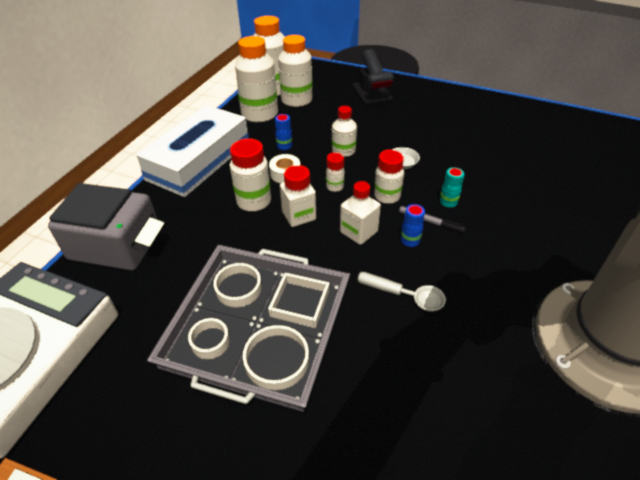

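View pics/wrist0.png

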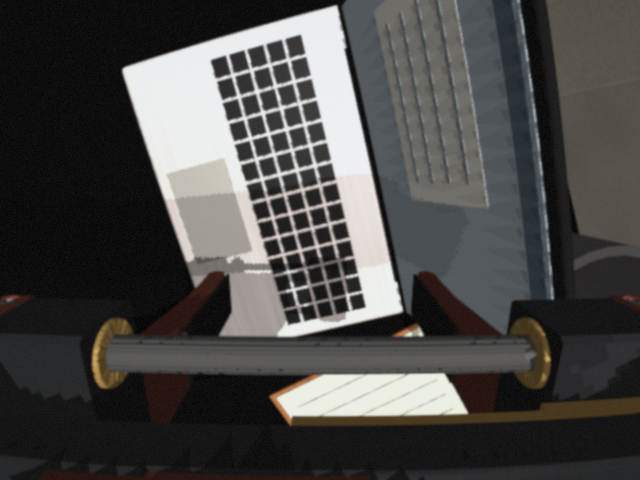

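The top view shows the wide-cap jars: large (354,153), square (350,209), small (403,227) and medium (413,280). The square bottle is at (350,270), the round bottle at (465,213), and the tray is centred near (227,238). Its holders are small upper left, medium upper right, large lower left and square lower right. Next I measure the positions.

```bash
cat > h.py <<'E'
import numpy as np, cv2, pickle
def K(c): return np.array([[c["fx"],0,c["cx"]],[0,c["fy"],c["cy"]],[0,0,1.]])
def rays(c,uv):
    n=cv2.undistortPoints(np.asarray(uv,np.float64).reshape(-1,1,2),K(c),np.array(c["dist"])).reshape(-1,2)
    d=np.c_[n,np.ones(len(n))]; T=c["cam_to_world"]; return T[:3,3],d@T[:3,:3].T
def plane(c,uv,z):
    o,d=rays(c,uv); return o+d*((z-o[2])/d[:,2])[:,None]
def world(c,mask):
    v,u=np.nonzero(mask&(c["depth"]>0)); uv=np.c_[u,v]
    o,d=rays(c,uv); return uv,o+d*c["depth"][v,u][:,None]
E
python3 - <<'E'
from h import *
for n in("top","side"):
    c=pickle.load(open(n+"0.pkl","rb")); p=c["pixels"]
    hsv=cv2.cvtColor(p,cv2.COLOR_RGB2HSV); H,S,V=[hsv[...,i].astype(int) for i in range(3)]
    m=((H<6)|(H>174))&(S>170)&(V>70)
    k,l,st,ce=cv2.connectedComponentsWithStats(m.astype(np.uint8))
    print(n)
    for i in range(1,k):
        if st[i,4]<60: continue
        uv,w=world(c,l==i); zt=np.percentile(w[:,2],90)
        t=w[w[:,2]>zt-5]
        (cx,cy),r=cv2.minEnclosingCircle(t[:,:2].astype(np.float32))
        print(ce[i].round(),st[i,4],"ztop",zt.round(1),"zmin",w[:,2].min().round(1),"mean",t[:,:2].mean(0).round(1),"circ",round(cx,1),round(cy,1),round(2*r,1))
    # collars
    uv,w=world(c,np.ones(p.shape[:2],bool))
    W=np.zeros(p.shape);W[uv[:,1],uv[:,0]]=w
    m=(S<60)&(V>150)&(W[...,2]>20)&(W[...,2]<40)
    k,l,st,ce=cv2.connectedComponentsWithStats(m.astype(np.uint8))
    for i in range(1,k):
        if st[i,4]<100: continue
        w=W[l==i]; t=w[w[:,2]>25]
        (cx,cy),r=cv2.minEnclosingCircle(t[:,:2].astype(np.float32))
        print("white",ce[i].round(),st[i,4],np.median(t[:,2]).round(1),"circ",round(cx,1),round(cy,1),round(2*r,1),"rect",cv2.minAreaRect(t[:,:2].astype(np.float32)))
E
```

```text
top
[354. 152.] 805 ztop 132.1 zmin -5.4 mean [685.7 -86.2] circ 686.2 -86.1 61.0
[447. 149.] 68 ztop 78.5 zmin 71.7 mean [ 714.3 -285.2] circ 714.6 -285.1 21.4
[350. 207.] 468 ztop 109.8 zmin -3.6 mean [578.  -77.6] circ 578.6 -77.4 47.3
[472. 208.] 176 ztop 109.7 zmin -2.5 mean [ 577.7 -321.4] circ 578.0 -321.8 27.3
[404. 226.] 247 ztop 77.9 zmin -5.9 mean [ 546.8 -190.4] circ 546.8 -190.8 33.5
[351. 269.] 142 ztop 114.6 zmin 100.4 mean [452.7 -80.2] circ 453.0 -80.4 25.5
[415. 279.] 499 ztop 99.5 zmin -3.2 mean [ 436. -205.] circ 436.3 -205.1 47.0
[359. 320.] 85 ztop 78.1 zmin 70.9 mean [356.3 -96.4] circ 356.5 -96.1 20.3
[428. 343.] 89 ztop 78.0 zmin 72.6 mean [ 313.3 -232.1] circ 313.3 -232.2 20.8
white [398. 179.] 439 29.8 circ 664.1 -187.8 66.9 rect ((663.3358154296875, -188.2305450439453), (64.34335327148438, 64.56446075439453), 27.82622528076172)
white [251. 209.] 207 29.6 circ 592.3 135.2 78.4 rect ((592.7195434570312, 134.43594360351562), (77.069580078125, 74.87340545654297), 3.457494020462036)
white [198. 213.] 165 29.5 circ 579.4 245.5 62.0 rect ((580.261474609375, 244.8
[... 2646 characters left out ...]
22.494873046875), (79.02694702148438, 79.22994232177734), 6.661313056945801)
white [208. 336.] 474 29.1 circ 579.2 244.7 61.3 rect ((578.8018188476562, 244.64785766601562), (58.77006912231445, 58.703590393066406), 65.91663360595703)
white [276. 354.] 839 29.3 circ 469.8 231.7 98.3 rect ((469.9442443847656, 232.76068115234375), (96.02594757080078, 95.35960388183594), 69.44497680664062)
white [276. 381.] 336 30.0 circ 494.6 240.7 218.0 rect ((495.40020751953125, 241.7198028564453), (183.62979125976562, 123.12801361083984), 7.36903715133667)
white [221. 391.] 385 27.1 circ 516.7 305.1 92.0 rect ((515.9212036132812, 312.6029357910156), (92.01890563964844, 16.964412689208984), 6.2199225425720215)
```

```bash
cat >> h.py <<'E'
from scipy.spatial.transform import Rotation as Ro
J=dict(small=(545.2,-190),medium=(435.2,-204.4),large=(685.8,-86.2),square=(577.3,-77.3))
HO=dict(small=(579.6,244.7),medium=(591.8,135.4),large=(470.3,232.4),square=(482.5,123.1))
def R_of(s): return Ro.from_quat(np.roll(s["ee_rot"],-1)).as_matrix()
def delta(s,t):
    R=R_of(s); d=R.T@(np.array(t)-s["ee_pos"])/10
    print("clock",s["clock"],"ee",s["ee_pos"].round(1),"w",round(s["width"],1),"F",s["force"].round(1),"yaw_y",np.degrees(np.arctan2(R[1,1],R[0,1])).round(2),"xaxis",R[:,0].round(3),"j",s["joint_pos"].round(2))
    print("target",t,"-> delta cm",d.round(2)); return d
E
python3 - <<'E'
from h import *
from cell import manip
s=manip.observe()
print(R_of(s).round(3))
delta(s,(545.2,-190,222))
# square jar/bottle yaw
for nm,(x,y) in dict(jar=(577.3,-77.3),bot=(452,-80)).items():
    P=[]
    for n in("top","side"):
        c=pickle.load(open(n+"0.pkl","rb"))
        uv,w=world(c,np.ones((480,640),bool))
        r=np.hypot(w[:,0]-x,w[:,1]-y); k=(r<45)&(w[:,2]>12)&(w[:,2]<72)
        q=w[k]; print(nm,n,k.sum(),cv2.minAreaRect(q[:,:2].astype(np.float32)))
        # PCA per face: histogram of support: angle minimising spread of the near face
        best=[]
        for a in range(0,90,2):
            e=np.radians(a); u=np.c_[(q[:,0]-x)*np.cos(e)+(q[:,1]-y)*np.sin(e),-(q[:,0]-x)*np.sin(e)+(q[:,1]-y)*np.cos(e)]
            best.append((np.median(np.abs(np.abs(u).max(1)-27)),a))
        print(sorted(best)[:5])
E
```

```text
[[-0.     0.384  0.923]
 [-0.001  0.923 -0.384]
 [-1.    -0.001  0.   ]]
clock 0.15 ee [258.8 622.9 221.9] w 87.7 F [ 0.8 -0.1 -0. ] yaw_y 67.44 xaxis [-0.    -0.001 -1.   ] j [-1.29  0.48  0.02  1.56 -0.01  1.11 -0.08]
target (545.2, -190, 222) -> delta cm [  0.09 -64.08  57.64]
jar top 240 ((578.0999145507812, -77.12212371826172), (54.27892303466797, 53.72434997558594), 48.446048736572266)
[(np.float64(1.5543572825883825), 46), (np.float64(1.5890822312275397), 44), (np.float64(1.6146083635778261), 54), (np.float64(1.617421561521546), 48), (np.float64(1.617526767737239), 50)]
jar side 856 ((575.3914794921875, -75.37673950195312), (54.838584899902344, 55.747459411621094), 48.05223846435547)
[(np.float64(0.7899529945089601), 48), (np.float64(0.8573305251706795), 46), (np.float64(0.8646950401549294), 50), (np.float64(0.9449353747979767), 44), (np.float64(1.0919182647094203), 52)]
bot top 297 ((453.5789489746094, -80.64836883544922), (54.962921142578125, 54.35356140136719), 68.43830871582031)
[(np.float64(2.258898464601849), 70), (np.float64(2.325068518772806), 68), (np.float64(2.480006017669808), 72), (np.float64(2.5621757516068016), 66), (np.float64(2.565754186014015), 74)]
bot side 1025 ((450.8954772949219, -79.19515228271484), (58.600486755371094, 55.66534423828125), 69.9541015625)
[(np.float64(0.7184702454335827), 70), (np.float64(0.7582921997133596), 68), (np.float64(0.8556679482628553), 72), (np.float64(0.9348810274200332), 66), (np.float64(1.1337059975350812), 74)]
```

>>> {"api": "arm_command", "payload": {
  "increments": "0 -10 9 0.1 8.78; 0 -30 27 0.3 8.78; 0 -30 27 0.5 8.78; 0 -30 27 0.6 8.78; 0 -30 27 0.7 8.78; 0 -30 27 0.8 8.78; 0 -30 27 0.9 8.78; 0 -30 27 1.0 8.78; 0 -30 27 1.065 8.78; 0 -30 27 1.065 8.78; 0 -30 27 1.065 8.78; 0 -30 27 1.065 8.78",
  "squeeze": 15
}}

```text
clock: 1.15
ee_pos: [393.6, 241.2, 222.7]
ee_rot: [0.526, 0.472, 0.526, -0.472]
force: [0.1, 1.8, -0.6]
width: 87.5
```

```bash
python3 - <<'E'
from h import *
from cell import manip
delta(manip.observe(),(545.2,-190,160))
E
```

```text
clock 1.15 ee [393.6 241.2 222.7] w 87.5 F [ 0.1  1.8 -0.6] yaw_y 6.22 xaxis [-0.  0. -1.] j [-1.01  0.12  0.36  2.06 -0.05  0.97 -0.52]
target (545.2, -190, 160) -> delta cm [ 6.26 10.4  44.52]
```

>>> {"api": "arm_command", "payload": {
  "increments": "0 0.5 2 0 8.78; 0 1.5 6 0 8.78; 0 10.4 44.5 0 8.78; 0 10.4 44.5 0 8.78; 0 10.4 44.5 0 8.78; 0 10.4 44.5 0 8.78; 0 10.4 44.5 0 8.78; 0 10.4 44.5 0 8.78; 0 10.4 44.5 0 8.78; 0 10.4 44.5 0 8.78; 3 10.4 44.5 0 8.78; 6 10.4 44.5 0 8.78"
}}

```text
clock: 2.15
ee_pos: [549.9, -188.6, 171.1]
ee_rot: [0.53, 0.473, 0.524, -0.47]
force: [1.5, 0.5, -0.1]
width: 87.8
```

```bash
python3 - <<'E'
from h import *
from cell import manip
delta(manip.observe(),(545.2,-190,55))
E
```

```text
clock 2.15 ee [ 549.9 -188.6  171.1] w 87.8 F [ 1.5  0.5 -0.1] yaw_y 6.4 xaxis [ 0.009 -0.003 -1.   ] j [-0.25  0.43  0.62  1.88 -0.31  0.92  0.62]
target (545.2, -190, 55) -> delta cm [11.61 -0.59  0.04]
```

>>> {"api": "arm_command", "payload": {
  "increments": "3 0 0 0 8.78; 3 0 0 0 8.78; 3 0 0 0 8.78"
}}

```text
clock: 2.4
ee_pos: [544.7, -182.9, 137.1]
ee_rot: [0.526, 0.47, 0.529, -0.471]
force: [-0.7, 0.1, 1.1]
width: 87.7
```

```bash
python3 - <<'E'
from h import *
from cell import manip
delta(manip.observe(),(545.2,-190,55))
c=manip.capture("wrist"); cv2.imwrite("pics/w1.png",c["pixels"][:,:,::-1])
E
```

```text
clock 2.4 ee [ 544.7 -182.9  137.1] w 87.7 F [-0.7  0.1  1.1] yaw_y 6.52 xaxis [-0.004  0.001 -1.   ] j [-0.24  0.47  0.59  1.91 -0.34  0.87  0.64]
target (545.2, -190, 55) -> delta cm [8.21 0.01 0.72]
```

View pics/w1.png

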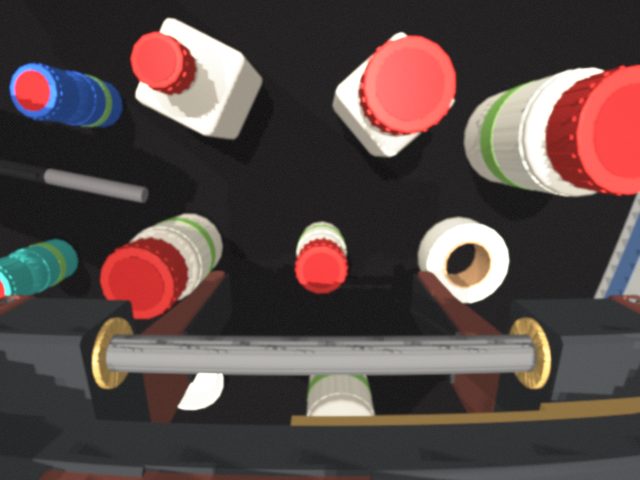

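The wrist view shows the small jar's cap at (322,265), centred between the fingers. The tape roll at (465,260) is clear of the right finger. I'll descend partway and re-check.

>>> {"api": "arm_command", "payload": {
  "increments": "1 0 0.4 0 6; 3 0 0.7 0 6; 4 0 0.7 0 6; 4 0 0.7 0 6; 4 0 0.7 0 6"
}}

```text
clock: 2.87
ee_pos: [546.2, -191.1, 98.9]
ee_rot: [0.527, 0.471, 0.527, -0.471]
force: [0.5, -0.2, 0.5]
width: 60.8
```

```bash
python3 - <<'E'
from h import *
from cell import manip
delta(manip.observe(),(545.2,-190,55))
E
```

```text
clock 2.8667 ee [ 546.2 -191.1   98.9] w 60.8 F [ 0.5 -0.2  0.5] yaw_y 6.46 xaxis [ 0.  0. -1.] j [-0.19  0.52  0.56  1.93 -0.38  0.8   0.69]
target (545.2, -190, 55) -> delta cm [ 4.39 -0.08 -0.12]
```

>>> {"api": "arm_command", "payload": {
  "increments": "1.5 -0.1 -0.1 0 6; 3 -0.1 -0.1 0 6; 4.3 -0.1 -0.1 0 6; 4.3 -0.1 -0.1 0 6; 4.3 -0.1 -0.1 0 6; 4.3 -0.1 -0.1 0 2.8; 4.3 -0.1 -0.1 0 2.5; 4.3 -0.1 -0.1 0 2.5; 4.3 -0.1 -0.1 0 2.5; 4.3 -0.1 -0.1 0 2.5; 4.3 -0.1 -0.1 0 2.5",
  "squeeze": 15
}}

```text
clock: 3.78
ee_pos: [545.1, -190.9, 55.9]
ee_rot: [0.527, 0.471, 0.527, -0.471]
force: [-0.4, 0.1, 3.5]
width: 32.2
```

```bash
python3 - <<'E'
from h import *
from cell import manip
delta(manip.observe(),(545.2,-190,255))
delta(manip.observe(),(579.6,244.7,255))
E
```

```text
clock 3.7833 ee [ 545.1 -190.9   55.9] w 32.2 F [-0.4  0.1  3.5] yaw_y 6.41 xaxis [ 0.001  0.    -1.   ] j [-0.16  0.58  0.52  1.95 -0.43  0.72  0.73]
target (545.2, -190, 255) -> delta cm [-19.91   0.03  -0.08]
clock 3.7833 ee [ 545.1 -190.9   55.9] w 32.2 F [-0.4  0.1  3.5] yaw_y 6.41 xaxis [ 0.001  0.    -1.   ] j [-0.16  0.58  0.52  1.95 -0.43  0.72  0.73]
target (579.6, 244.7, 255) -> delta cm [-19.91   8.3  -42.9 ]
```

>>> {"api": "arm_command", "payload": {
  "increments": "-0.5 0 0 0 2.5; -1.5 0 0 0 2.5; -3.5 0 0 0 2.5; -6 0 0 0 2.5; -8.5 0 0 0 2.5; -11 0 0 0 2.5; -13.5 0 0 0 2.5; -15 0 0 0 2.5; -16 0.1 -0.5 0 2.5; -16 0.4 -2 0 2.5; -16 0.8 -4 0 2.5; -16 1.2 -6 0 2.5"
}}

```text
clock: 4.78
ee_pos: [549.7, -129.1, 215.7]
ee_rot: [0.527, 0.472, 0.527, -0.472]
force: [0.6, 0.2, -1.0]
width: 32.3
```

```bash
python3 - <<'E'
from h import *
from cell import manip
delta(manip.observe(),(579.6,244.7,215))
c=manip.capture("side"); cv2.imwrite("pics/s1.png",c["pixels"][:,:,::-1])
E
```

```text
clock 4.7833 ee [ 549.7 -129.1  215.7] w 32.3 F [ 0.6  0.2 -1. ] yaw_y 6.35 xaxis [-0.  0. -1.] j [-0.39  0.35  0.64  1.86 -0.24  1.01  0.47]
target (579.6, 244.7, 215) -> delta cm [  0.08   7.1  -36.82]
```

View pics/s1.png

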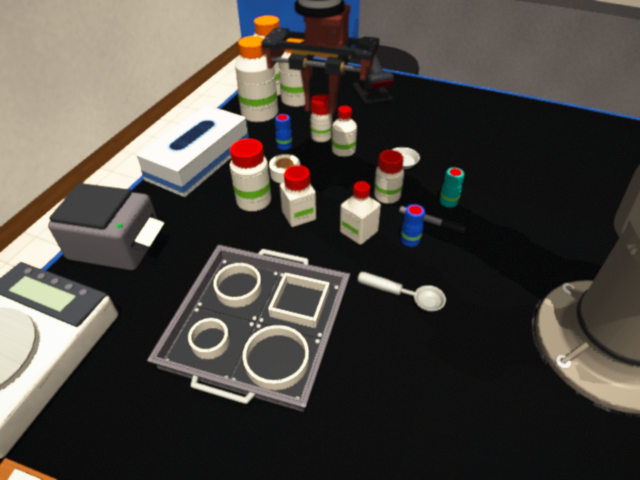

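The small jar hangs upright in the gripper at (321,118) and the rest of the scene is undisturbed. Carrying it to its holder.

>>> {"api": "arm_command", "payload": {
  "increments": "0 0.5 -2.5 0 2.5; 0 1.1 -6 0 2.5; 0 1.8 -9.5 0 2.5; 0 2.5 -13 0 2.5; 0 3.2 -16.5 0 2.5; 0 3.9 -20 0 2.5; 0 4.6 -23.5 0 2.5; 0 5.3 -27 0 2.5; 0 5.9 -30.5 0 2.5; 0 6.5 -33.5 0 2.5; 0 6.9 -35.8 0 2.5; 0 7.1 -36.8 0 2.5"
}}

```text
clock: 5.83
ee_pos: [578.3, 248.8, 214.9]
ee_rot: [0.528, 0.47, 0.529, -0.47]
force: [-0.4, -0.2, 0.2]
width: 32.7
```

>>> {"api": "arm_command", "payload": {
  "increments": "0.5 0 0 0 2.5; 2 0 0 0 2.5; 4 0 0 0 2.5; 5.5 0 0 0 2.5; 6 0 0 0 2.5; 6 0 0 0 2.5"
}}

```text
clock: 6.33
ee_pos: [578.6, 241.2, 154.0]
ee_rot: [0.526, 0.471, 0.527, -0.473]
force: [0.4, -0.7, -0.4]
width: 32.0
```

```bash
python3 - <<'E'
from h import *
from cell import manip
delta(manip.observe(),(579.6,244.7,64))
c=manip.capture("side"); cv2.imwrite("pics/s2.png",c["pixels"][:,:,::-1])
E
```

```text
clock 6.3333 ee [578.6 241.2 154. ] w 32.0 F [ 0.4 -0.7 -0.4] yaw_y 6.28 xaxis [-0.003 -0.002 -1.   ] j [-0.86  0.51  0.5   1.76 -0.29  0.95 -0.13]
target (579.6, 244.7, 64) -> delta cm [ 9.    0.16 -0.35]
```

View pics/s2.png

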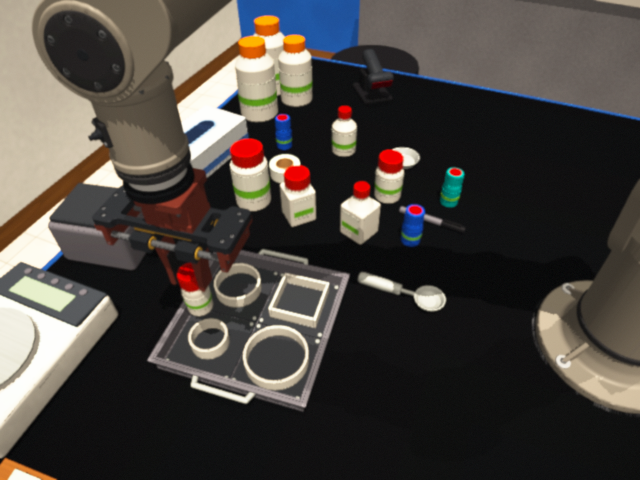

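The jar hangs upright at (197,292), above the small collar at (208,338). Lowering part of the way, then checking.

>>> {"api": "arm_command", "payload": {
  "increments": "1 0 -0.1 0 2.5; 2.5 0 -0.1 0 2.5; 4 0 -0.1 0 2.5; 5 0 -0.1 0 2.5; 5.5 0 -0.1 0 2.5; 5.5 0 -0.1 0 2.5; 5.5 0 -0.1 0 2.5; 5.5 0 -0.1 0 2.5"
}}

```text
clock: 7.05
ee_pos: [580.1, 245.0, 101.3]
ee_rot: [0.527, 0.472, 0.527, -0.471]
force: [0.6, -0.1, -0.1]
width: 32.4
```

```bash
python3 - <<'E'
from h import *
from cell import manip
delta(manip.observe(),(579.6,244.7,64))
c=manip.capture("side"); cv2.imwrite("pics/s3.png",cv2.resize(c["pixels"][200:420,100:400,::-1],None,fx=2.5,fy=2.5))
E
```

```text
clock 7.05 ee [580.1 245.  101.3] w 32.4 F [ 0.6 -0.1 -0.1] yaw_y 6.41 xaxis [ 0.001  0.001 -1.   ] j [-0.84  0.58  0.47  1.8  -0.34  0.85 -0.1 ]
target (579.6, 244.7, 64) -> delta cm [ 3.73 -0.06  0.02]
```

View pics/s3.png

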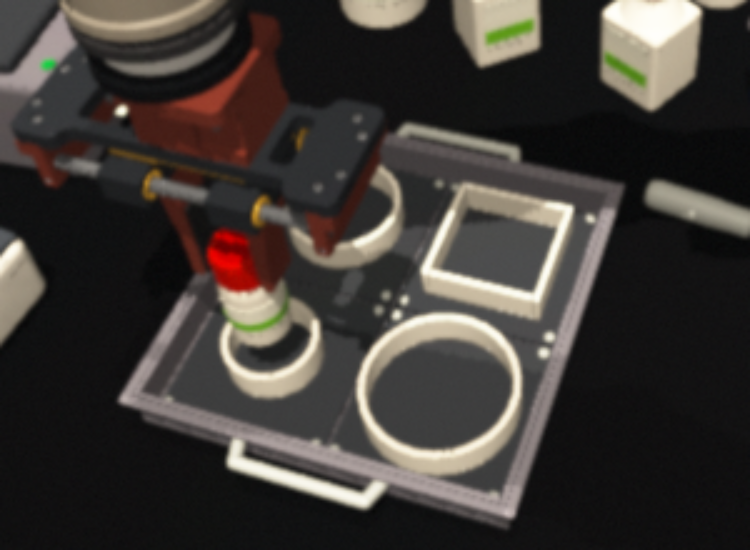

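The jar is upright over the small collar, with its base at about (262,345) in this crop. Lowering to the floor.

>>> {"api": "arm_command", "payload": {
  "increments": "0.7 0 0 0 2.5; 1.6 0 0 0 2.5; 2.5 0 0 0 2.5; 3.1 0 0 0 2.5; 3.4 0 0 0 2.5; 3.6 0 0 0 2.5; 3.7 0 0 0 2.5; 3.75 0 0 0 2.5; 3.75 0 0 0 2.5; 3.75 0 0 0 2.5"
}}

```text
clock: 7.93
ee_pos: [578.9, 244.6, 63.9]
ee_rot: [0.527, 0.471, 0.528, -0.472]
force: [-4.5, -1.0, 9.9]
width: 32.2
```

>>> {"api": "arm_command", "payload": {
  "increments": "0 0 0 0 3.4; 0 0 0 0 4.2; 0 0 0 0 5; 0 0 0 0 5.5; 0 0 0 0 5.5; -1 0 0 0 5.5; -3 0 0 0 5.5; -6 0 0 0 5.5; -10 0 0 0 5.5; -14 0 0 0 6; -16 0 0 0 8.78; -17 0 0 0 8.78"
}}

```text
clock: 8.93
ee_pos: [581.2, 245.1, 237.6]
ee_rot: [0.528, 0.474, 0.526, -0.469]
force: [0.2, 0.0, 0.2]
width: 69.7
```

```bash
python3 - <<'E'
from h import *
from cell import manip
delta(manip.observe(),(435.2,-204.4,225))
c=manip.capture("side"); cv2.imwrite("pics/s4.png",cv2.resize(c["pixels"][200:420,100:400,::-1],None,fx=2.5,fy=2.5))
E
```

```text
clock 8.9333 ee [581.2 245.1 237.6] w 69.7 F [0.2 0.  0.2] yaw_y 6.39 xaxis [ 0.005  0.003 -1.   ] j [-0.9   0.42  0.54  1.68 -0.24  1.09 -0.17]
target (435.2, -204.4, 225) -> delta cm [  1.03 -19.52  43.05]
```

View pics/s4.png

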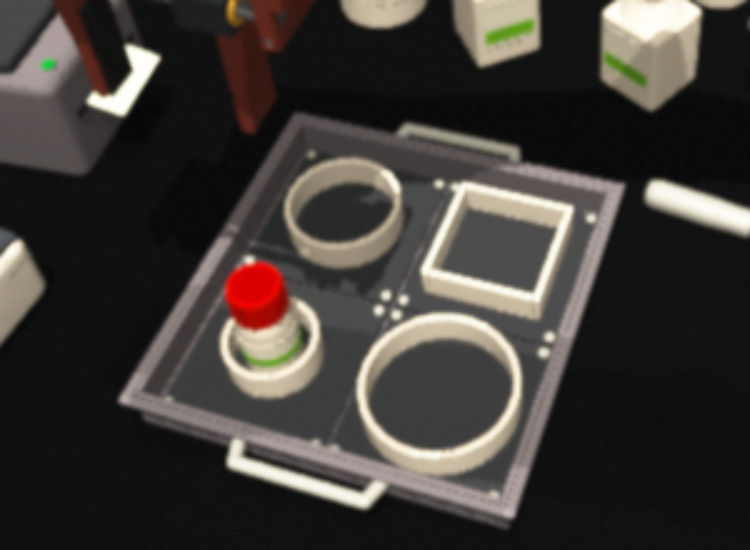

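The small jar stands upright in its collar, cap at (257,295) in the crop. Next is the medium jar.

>>> {"api": "arm_command", "payload": {
  "increments": "0 -1 2 0 8.78; 0 -3 6.5 0 8.78; 0 -4.7 10.3 0 8.78; 0 -6.3 14 0 8.78; 0 -8 17.6 0 8.78; 0 -9.7 21.4 0 8.78; 0 -11.4 25.2 0 8.78; 0 -13.1 29 0 8.78; 0 -14.8 32.7 0 8.78; 0 -16.5 36.4 0 8.78; 0 -18.3 40.3 0 8.78; 0 -19.5 43 0 8.78"
}}

```text
clock: 9.98
ee_pos: [431.0, -206.6, 231.9]
ee_rot: [0.526, 0.471, 0.527, -0.472]
force: [0.5, 0.6, 0.8]
width: 87.7
```

>>> {"api": "arm_command", "payload": {
  "increments": "1.5 0 0 0 8.78; 4 0 0 0 8.78; 7 0 0 0 8.78; 9 0 0 0 8.78; 10 0 0 0 8.78; 10 0 0 0 8.78; 10 0 0 0 8.78; 10 0 0 0 8.78"
}}

```text
clock: 10.65
ee_pos: [434.2, -204.6, 133.7]
ee_rot: [0.528, 0.471, 0.527, -0.471]
force: [0.6, -0.7, 0.5]
width: 88.1
```

```bash
python3 - <<'E'
from h import *
from cell import manip
delta(manip.observe(),(435.2,-204.4,76))
E
```

```text
clock 10.65 ee [ 434.2 -204.6  133.7] w 88.1 F [ 0.6 -0.7  0.5] yaw_y 6.41 xaxis [ 0.001 -0.    -1.   ] j [-0.28  0.33  0.72  2.13 -0.31  0.78  0.74]
target (435.2, -204.4, 76) -> delta cm [ 5.77  0.1  -0.01]
```

>>> {"api": "arm_command", "payload": {
  "increments": "1.5 0.1 0 0 8.78; 3 0.1 0 0 7; 4.5 0.1 0 0 6.5; 5.5 0.1 0 0 6.5; 5.7 0.1 0 0 6.5; 5.7 0.1 0 0 6.5; 5.7 0.1 0 0 5; 5.7 0.1 0 0 4; 5.7 0.1 0 0 4; 5.7 0.1 0 0 4; 5.7 0.1 0 0 4; 5.7 0.1 0 0 4",
  "squeeze": 20
}}

```text
clock: 11.65
ee_pos: [435.0, -204.4, 76.5]
ee_rot: [0.527, 0.471, 0.527, -0.471]
force: [-1.6, -0.0, 5.6]
width: 46.3
```

>>> {"api": "arm_command", "payload": {
  "increments": "0 0 0 0 4; -0.5 0 0 0 4; -1.5 0 0 0 4; -3.5 0 0 0 4; -6 0 0 0 4; -8.5 0 0 0 4; -11 0 0 0 4; -13 0 0 0 4; -14 0 0 0 4; -14 0 0 0 4; -14 0 0 0 4"
}}

```text
clock: 12.57
ee_pos: [434.6, -203.8, 215.8]
ee_rot: [0.527, 0.471, 0.527, -0.471]
force: [0.2, 0.3, -1.8]
width: 46.5
```

```bash
python3 - <<'E'
from h import *
from cell import manip
delta(manip.observe(),(591.8,135.4,216))
c=manip.capture("side"); cv2.imwrite("pics/s5.png",c["pixels"][:,:,::-1])
E
```

```text
clock 12.5667 ee [ 434.6 -203.8  215.8] w 46.5 F [ 0.2  0.3 -1.8] yaw_y 6.45 xaxis [ 0.001  0.001 -1.   ] j [-0.39  0.19  0.8   2.05 -0.17  0.96  0.61]
target (591.8, 135.4, 216) -> delta cm [ 1.000e-02  1.943e+01 -3.194e+01]
```

View pics/s5.png

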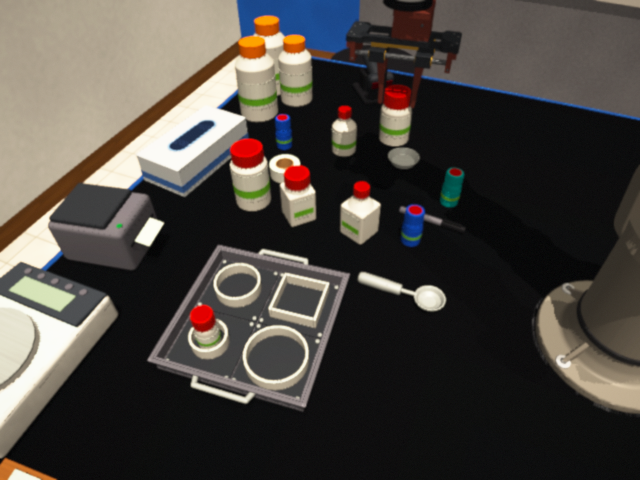

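The medium jar is lifted upright at (396,118), and the others are unmoved. Carrying it over.

>>> {"api": "arm_command", "payload": {
  "increments": "0 0.5 -0.8 0 4; 0 1.7 -2.8 0 4; 0 3.4 -5.6 0 4; 0 5.3 -8.7 0 4; 0 7.3 -12 0 4; 0 9.3 -15.3 0 4; 0 11.3 -18.6 0 4; 0 13.3 -21.9 0 4; 0 15.3 -25.2 0 4; 0 17.1 -28.1 0 4; 0 18.6 -30.6 0 4; 0 19.4 -31.9 0 4"
}}

```text
clock: 13.62
ee_pos: [591.7, 139.9, 213.7]
ee_rot: [0.528, 0.469, 0.529, -0.47]
force: [-0.2, 0.8, -2.3]
width: 46.3
```

>>> {"api": "arm_command", "payload": {
  "increments": "0.5 0 0 0 4; 2 0 0 0 4; 4.5 0 0 0 4; 7 0 0 0 4; 8.3 0 0 0 4; 9 0 0 0 4; 9 0 0 0 4; 9 0 0 0 4; 9 0 0 0 4"
}}

```text
clock: 14.37
ee_pos: [592.7, 134.2, 127.2]
ee_rot: [0.527, 0.472, 0.527, -0.471]
force: [0.0, 0.8, -1.4]
width: 46.3
```

```bash
python3 - <<'E'
from h import *
from cell import manip
delta(manip.observe(),(591.8,135.4,84.5))
c=manip.capture("side"); cv2.imwrite("pics/s6.png",cv2.resize(c["pixels"][180:420,100:400,::-1],None,fx=2.5,fy=2.5))
E
```

```text
clock 14.3667 ee [592.7 134.2 127.2] w 46.3 F [ 0.   0.8 -1.4] yaw_y 6.38 xaxis [ 0.002  0.001 -1.   ] j [-0.74  0.53  0.57  1.84 -0.36  0.88  0.11]
target (591.8, 135.4, 84.5) -> delta cm [ 4.27 -0.08 -0.12]
```

View pics/s6.png

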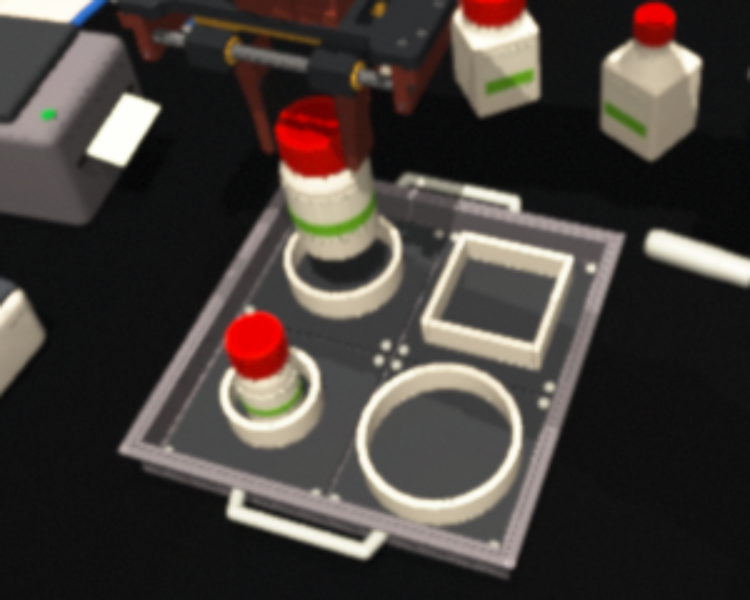

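The medium jar is upright over its collar, with its base at about (340,250). Lowering.

>>> {"api": "arm_command", "payload": {
  "increments": "0.5 0 -0.1 0 4; 1.4 -0.1 -0.1 0 4; 2.4 -0.1 -0.1 0 4; 3.2 -0.1 -0.1 0 4; 3.7 -0.1 -0.1 0 4; 4 -0.1 -0.1 0 4; 4.2 -0.1 -0.1 0 4; 4.25 -0.1 -0.1 0 4; 4.25 -0.1 -0.1 0 4; 4.25 -0.1 -0.1 0 4"
}}

```text
clock: 15.25
ee_pos: [590.0, 135.2, 84.6]
ee_rot: [0.526, 0.471, 0.528, -0.472]
force: [-6.7, -0.0, 13.1]
width: 46.4
```

>>> {"api": "arm_command", "payload": {
  "increments": "0 0 0 0 5; 0 0 0 0 6; 0 0 0 0 7; 0 0 0 0 7; 0 0 0 0 7; -1 0 0 0 7; -3 0 0 0 7; -6 0 0 0 7; -10 0 0 0 7; -13 0 0 0 8.78; -15 0 0 0 8.78; -15.5 0 0 0 8.78"
}}

```text
clock: 16.25
ee_pos: [592.9, 135.4, 243.2]
ee_rot: [0.528, 0.474, 0.526, -0.469]
force: [-0.4, -0.3, 0.1]
width: 85.9
```

```bash
python3 - <<'E'
from h import *
from cell import manip
delta(manip.observe(),(685.8,-86.2,240))
c=manip.capture("side"); cv2.imwrite("pics/s7.png",cv2.resize(c["pixels"][180:420,100:400,::-1],None,fx=2.5,fy=2.5))
E
```

```text
clock 16.25 ee [592.9 135.4 243.2] w 85.9 F [-0.4 -0.3  0.1] yaw_y 6.38 xaxis [ 0.006  0.003 -1.   ] j [-0.81  0.39  0.64  1.74 -0.26  1.09  0.03]
target (685.8, -86.2, 240) -> delta cm [ 0.32  6.77 23.05]
```

View pics/s7.png

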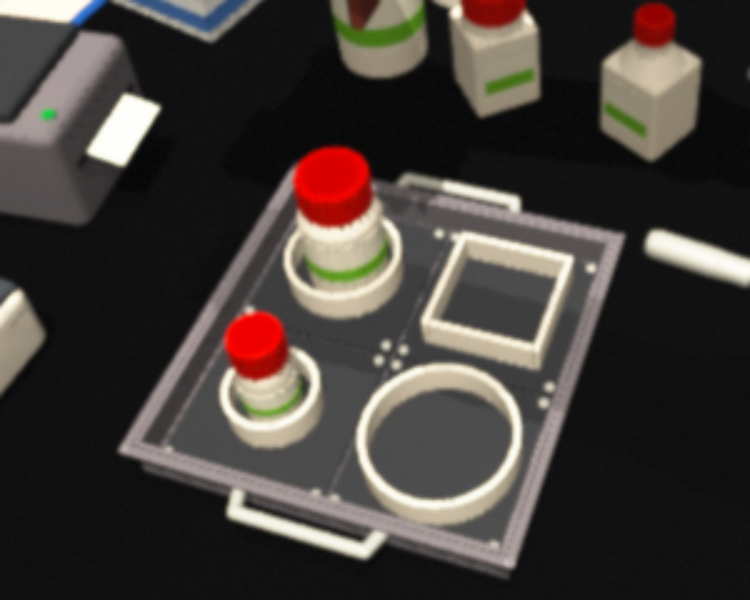

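The medium jar stands in its collar, cap at (335,187). Now the large jar.

>>> {"api": "arm_command", "payload": {
  "increments": "0 0.5 1.5 0 8.78; 0 1.4 4.5 0 8.78; 0 2.4 8 0 8.78; 0 3.5 12 0 8.78; 0 4.7 16 0 8.78; 0 5.8 20 0 8.78; 0 6.5 22.2 0 8.78; 0 6.8 23 0 8.78; 2 6.8 23 0 8.78; 5 6.8 23 0 8.78; 8 6.8 23 0 8.78; 8 6.8 23 0 8.78"
}}

```text
clock: 17.3
ee_pos: [679.5, -82.8, 151.0]
ee_rot: [0.524, 0.469, 0.531, -0.473]
force: [-1.1, 0.6, -1.4]
width: 88.0
```

>>> {"api": "arm_command", "payload": {
  "increments": "0 0 0 0 8.78; 0 0 0 0 8.78; 0 0 0 0 8.78"
}}

```text
clock: 17.55
ee_pos: [685.1, -85.5, 160.5]
ee_rot: [0.528, 0.472, 0.527, -0.471]
force: [-0.8, -1.3, -0.1]
width: 88.0
```

```bash
python3 - <<'E'
from h import *
from cell import manip
delta(manip.observe(),(685.8,-86.2,107))
c=manip.capture("wrist"); cv2.imwrite("pics/w2.png",c["pixels"][:,:,::-1])
E
```

```text
clock 17.55 ee [685.1 -85.5 160.5] w 88.0 F [-0.8 -1.3 -0.1] yaw_y 6.44 xaxis [ 0.003 -0.    -1.   ] j [-0.37  0.63  0.6   1.6  -0.4   1.03  0.47]
target (685.8, -86.2, 107) -> delta cm [5.35 0.05 0.08]
```

View pics/w2.png

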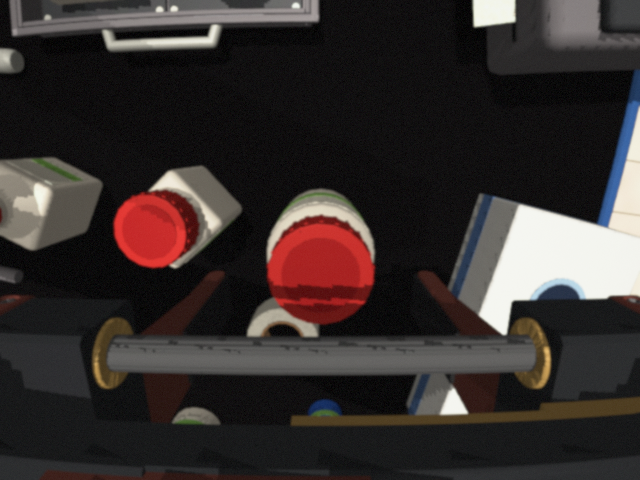

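The large cap is centred between the fingers at (321,270). Descending to grip it.

>>> {"api": "arm_command", "payload": {
  "increments": "1 0.1 0.1 0 8.78; 2.5 0.1 0.1 0 8.78; 4 0.1 0.1 0 8.78; 5 0.1 0.1 0 8.78; 5.3 0.1 0.1 0 8.78; 5.3 0.1 0.1 0 8.78; 5.3 0.1 0.1 0 7; 5.3 0.1 0.1 0 5.5; 5.3 0.1 0.1 0 5.5; 5.3 0.1 0.1 0 5.5; 5.3 0.1 0.1 0 5.5; 5.3 0.1 0.1 0 5.5",
  "squeeze": 30
}}

```text
clock: 18.6
ee_pos: [685.3, -86.5, 106.0]
ee_rot: [0.527, 0.471, 0.527, -0.471]
force: [-0.6, -0.8, 2.6]
width: 60.4
```

>>> {"api": "arm_command", "payload": {
  "increments": "0 0 0 0 5.5; -0.4 0 0 0 5.5; -1.2 0 0 0 5.5; -3 0 0 0 5.5; -5 0 0 0 5.5; -7 0 0 0 5.5; -9 0 0 0 5.5; -11 0 0 0 5.5; -12.5 0 0 0 5.5; -13.5 0 0 0 5.5; -14 0 0 0 5.5; -14 0 0 0 5.5"
}}

```text
clock: 19.6
ee_pos: [685.3, -86.5, 246.2]
ee_rot: [0.527, 0.471, 0.527, -0.471]
force: [0.1, 0.7, -5.0]
width: 60.1
```

```bash
python3 - <<'E'
from h import *
from cell import manip
delta(manip.observe(),(470.3,232.4,247))
c=manip.capture("side"); cv2.imwrite("pics/s8.png",c["pixels"][:,:,::-1])
E
```

```text
clock 19.6 ee [685.3 -86.5 246.2] w 60.1 F [ 0.1  0.7 -5. ] yaw_y 6.42 xaxis [ 0.001  0.    -1.   ] j [-0.39  0.55  0.65  1.52 -0.35  1.19  0.43]
target (470.3, 232.4, 247) -> delta cm [ -0.1  -17.8  -34.09]
```

View pics/s8.png

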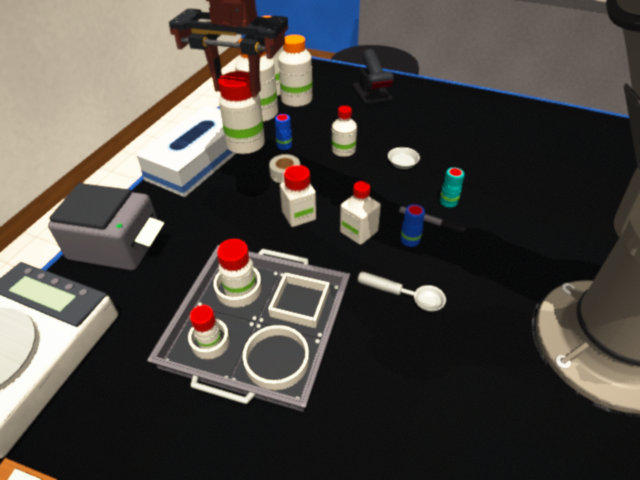

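The large jar is lifted upright at (240,115). Carrying it to the large collar.

>>> {"api": "arm_command", "payload": {
  "increments": "0 -0.4 -0.8 0 5.5; 0 -1.5 -2.9 0 5.5; 0 -3 -5.7 0 5.5; 0 -4.7 -9 0 5.5; 0 -6.5 -12.5 0 5.5; 0 -8.4 -16.1 0 5.5; 0 -10.3 -19.7 0 5.5; 0 -12.2 -23.4 0 5.5; 0 -14 -26.9 0 5.5; 0 -15.7 -30.1 0 5.5; 0 -17 -32.6 0 5.5; 0 -17.8 -34.1 0 5.5"
}}

```text
clock: 20.65
ee_pos: [466.3, 236.2, 244.3]
ee_rot: [0.528, 0.469, 0.529, -0.47]
force: [-0.3, 0.2, -3.9]
width: 60.1
```

>>> {"api": "arm_command", "payload": {
  "increments": "0 0 0 0 5.5; 0.5 0 0 0 5.5; 2 0 0 0 5.5; 4.5 0 0 0 5.5; 6.5 0 0 0 5.5; 8 0 0 0 5.5; 9 0 0 0 5.5; 9 0 0 0 5.5; 9 0 0 0 5.5; 9 0 0 0 5.5"
}}

```text
clock: 21.48
ee_pos: [470.9, 232.4, 156.2]
ee_rot: [0.527, 0.472, 0.527, -0.471]
force: [0.3, 0.8, -3.9]
width: 60.6
```

```bash
python3 - <<'E'
from h import *
from cell import manip
delta(manip.observe(),(470.3,232.4,114))
c=manip.capture("side"); cv2.imwrite("pics/s9.png",cv2.resize(c["pixels"][180:420,100:400,::-1],None,fx=2.5,fy=2.5))
E
```

```text
clock 21.4833 ee [470.9 232.4 156.2] w 60.6 F [ 0.3  0.8 -3.9] yaw_y 6.37 xaxis [ 0.001  0.001 -1.   ] j [-1.04  0.35  0.57  2.01 -0.25  0.85 -0.22]
target (470.3, 232.4, 114) -> delta cm [ 4.22 -0.06 -0.01]
```

View pics/s9.png

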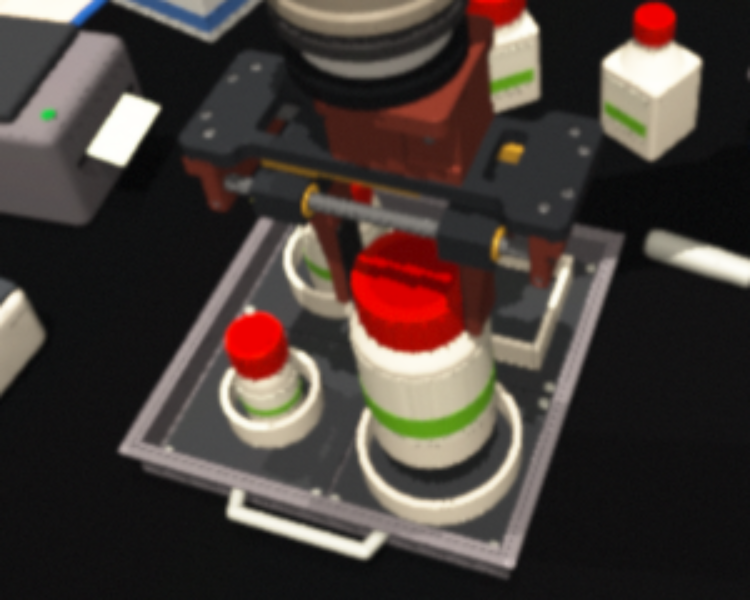

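The large jar is upright over its collar, base at (428,450). Lowering.

>>> {"api": "arm_command", "payload": {
  "increments": "0.5 0 0 0 5.5; 1.4 0 0 0 5.5; 2.4 0 0 0 5.5; 3.2 0 0 0 5.5; 3.7 0 0 0 5.5; 4 0 0 0 5.5; 4.15 0 0 0 5.5; 4.2 0 0 0 5.5; 4.2 0 0 0 5.5; 4.2 0 0 0 5.5"
}}

```text
clock: 22.37
ee_pos: [469.6, 232.3, 114.0]
ee_rot: [0.527, 0.471, 0.528, -0.472]
force: [-4.2, -1.0, 5.3]
width: 60.0
```

>>> {"api": "arm_command", "payload": {
  "increments": "0 0 0 0 6.5; 0 0 0 0 7.5; 0 0 0 0 8.4; 0 0 0 0 8.78; 0 0 0 0 8.78; -1 0 0 0 8.78; -3 0 0 0 8.78; -6 0 0 0 8.78; -9 0 0 0 8.78; -11 0 0 0 8.78; -12 0 0 0 8.78; -12 0 0 0 8.78"
}}

```text
clock: 23.37
ee_pos: [471.4, 233.2, 236.0]
ee_rot: [0.527, 0.473, 0.527, -0.47]
force: [-0.2, 0.2, 0.5]
width: 88.1
```

```bash
python3 - <<'E'
from h import *
from cell import manip
delta(manip.observe(),(577.3,-77.3,230))
c=manip.capture("side"); cv2.imwrite("pics/s10.png",cv2.resize(c["pixels"][180:420,100:400,::-1],None,fx=2.5,fy=2.5))
E
```

```text
clock 23.3667 ee [471.4 233.2 236. ] w 88.1 F [-0.2  0.2  0.5] yaw_y 6.42 xaxis [ 0.003  0.003 -1.   ] j [-1.09  0.24  0.61  1.93 -0.16  1.02 -0.3 ]
target (577.3, -77.3, 230) -> delta cm [ 0.53  7.05 32.04]
```

View pics/s10.png

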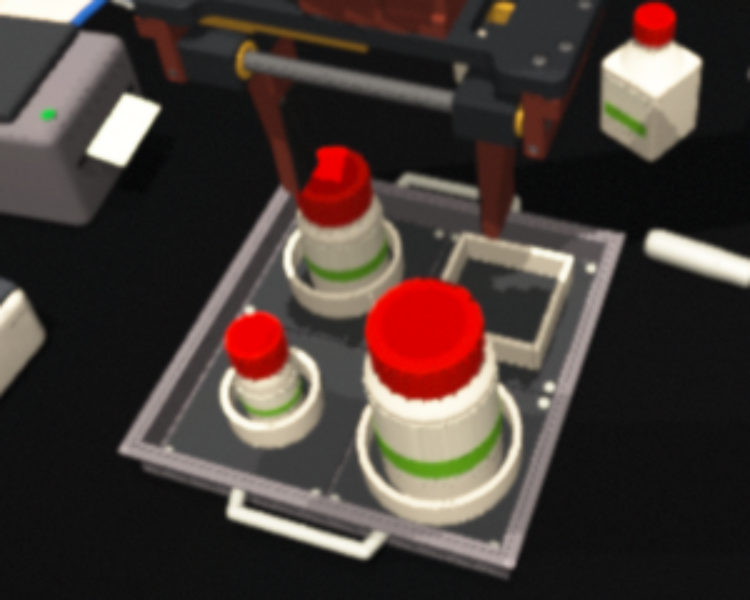

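The large jar stands in its collar, cap at (425,330). For the square jar I turn to yaw 48° to match its sides.

>>> {"api": "arm_command", "payload": {
  "increments": "0 0.4 2 -0.06 8.78; 0 1.2 5.5 -0.17 8.78; 0 2 9 -0.28 8.78; 0 2.8 12.7 -0.39 8.78; 0 3.6 16.4 -0.5 8.78; 0 4.4 20 -0.6 8.78; 0 5.2 23.6 -0.69 8.78; 0 6 27.2 -0.726 8.78; 0 6.6 30 -0.726 8.78; 0 7 32 -0.726 8.78; 1 7 32 -0.726 8.78; 3 7 32 -0.726 8.78"
}}

```text
clock: 24.42
ee_pos: [575.9, -79.4, 203.0]
ee_rot: [0.66, 0.254, 0.659, -0.254]
force: [0.4, 0.4, -1.0]
width: 87.6
```

>>> {"api": "arm_command", "payload": {
  "increments": "2 0 0 0 8.78; 4 0 0 0 8.78; 5 0 0 0 8.78; 5 0 0 0 8.78; 5 0 0 0 8.78; 5 0 0 0 8.78"
}}

```text
clock: 24.92
ee_pos: [575.8, -77.5, 154.0]
ee_rot: [0.66, 0.253, 0.66, -0.253]
force: [-0.6, -0.0, -0.2]
width: 87.9
```

```bash
python3 - <<'E'
from h import *
from cell import manip
delta(manip.observe(),(577.3,-77.3,86))
c=manip.capture("wrist"); cv2.imwrite("pics/w3.png",c["pixels"][:,:,::-1])
E
```

```text
clock 24.9167 ee [575.8 -77.5 154. ] w 87.9 F [-0.6 -0.  -0.2] yaw_y 48.02 xaxis [ 0.001 -0.    -1.   ] j [-0.41  0.44  0.57  1.88 -0.3   0.9   1.14]
target (577.3, -77.3, 86) -> delta cm [6.8  0.11 0.1 ]
```

View pics/w3.png

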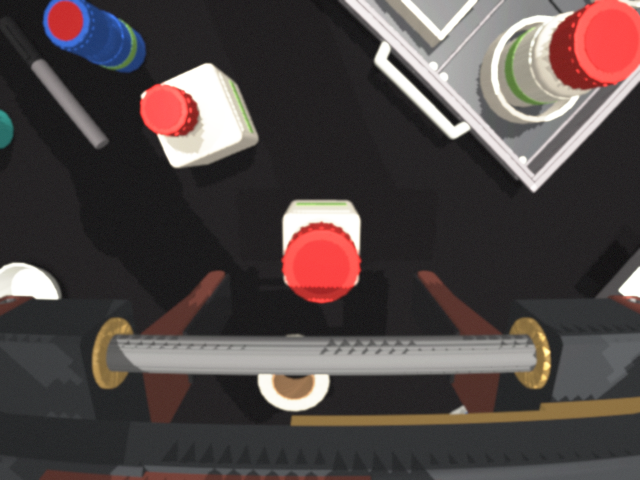

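The square jar's body sides line up with the jaws, and its cap is centred at (321,260). Descending to grip.

>>> {"api": "arm_command", "payload": {
  "increments": "1 0.1 0.1 0 8.78; 2.8 0.1 0.1 0 8.78; 4.8 0.1 0.1 0 7; 6.2 0.1 0.1 0 6.8; 6.8 0.1 0.1 0 6.8; 6.8 0.1 0.1 0 6.8; 6.8 0.1 0.1 0 5.5; 6.8 0.1 0.1 0 4; 6.8 0.1 0.1 0 4; 6.8 0.1 0.1 0 4; 6.8 0.1 0.1 0 4; 6.8 0.1 0.1 0 4",
  "squeeze": 22
}}

```text
clock: 25.97
ee_pos: [577.4, -77.9, 86.3]
ee_rot: [0.661, 0.254, 0.66, -0.253]
force: [-1.0, -0.2, 5.3]
width: 46.6
```

>>> {"api": "arm_command", "payload": {
  "increments": "0 0 0 0 4; -0.5 0 0 0 4; -1.5 0 0 0 4; -3.5 0 0 0 4; -6 0 0 0 4; -8.5 0 0 0 4; -11 0 0 0 4; -13 0 0 0 4; -14 0 0 0 4; -14 0 0 0 4; -14 0 0 0 4"
}}

```text
clock: 26.88
ee_pos: [576.5, -77.3, 225.2]
ee_rot: [0.66, 0.253, 0.66, -0.253]
force: [0.1, 0.7, -3.1]
width: 46.2
```

```bash
python3 - <<'E'
from h import *
from cell import manip
delta(manip.observe(),(482.5,123.1,226))
c=manip.capture("wrist"); cv2.imwrite("pics/w4.png",c["pixels"][:,:,::-1])
E
```

```text
clock 26.8833 ee [576.5 -77.3 225.2] w 46.2 F [ 0.1  0.7 -3.1] yaw_y 48.03 xaxis [-0.  0. -1.] j [-0.45  0.36  0.61  1.81 -0.24  1.04  1.09]
target (482.5, 123.1, 226) -> delta cm [ -0.07   8.61 -20.39]
```

View pics/w4.png

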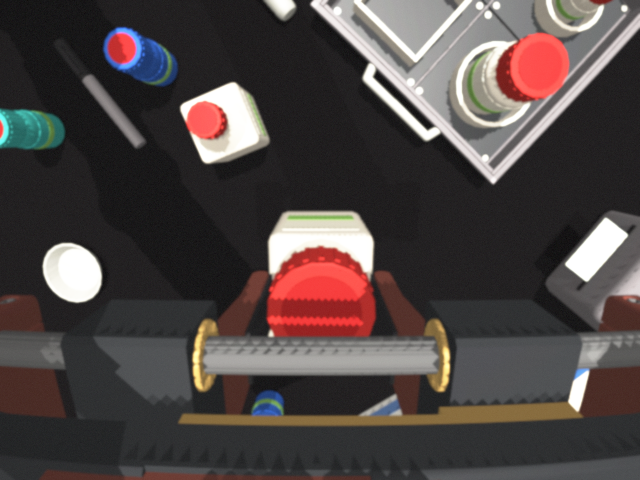

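The square jar is held upright and aligned, cap at (321,290). Carrying it over with the turn.

>>> {"api": "arm_command", "payload": {
  "increments": "0 0.2 -0.5 0.03 4; 0 0.8 -1.8 0.1 4; 0 1.6 -3.7 0.18 4; 0 2.5 -5.9 0.26 4; 0 3.4 -8.1 0.34 4; 0 4.3 -10.3 0.42 4; 0 5.2 -12.5 0.5 4; 0 6.1 -14.6 0.58 4; 0 7 -16.6 0.65 4; 0 7.8 -18.4 0.7 4; 0 8.4 -19.8 0.726 4; 0 8.6 -20.4 0.726 4"
}}

```text
clock: 27.93
ee_pos: [480.7, 125.0, 223.9]
ee_rot: [0.527, 0.47, 0.528, -0.472]
force: [-0.8, -0.4, -3.0]
width: 46.4
```

>>> {"api": "arm_command", "payload": {
  "increments": "0 0 0 0 4; 0.5 0 0 0 4; 2 0 0 0 4; 4 0 0 0 4; 6 0 0 0 4; 7.5 0 0 0 4; 8.5 0 0 0 4; 8.5 0 0 0 4; 8.5 0 0 0 4; 8.5 0 0 0 4"
}}

```text
clock: 28.77
ee_pos: [483.5, 122.4, 141.1]
ee_rot: [0.527, 0.472, 0.527, -0.471]
force: [-0.7, 0.6, -1.4]
width: 46.5
```

```bash
python3 - <<'E'
from h import *
from cell import manip
delta(manip.observe(),(482.5,123.1,94.3))
c=manip.capture("side"); cv2.imwrite("pics/s11.png",cv2.resize(c["pixels"][180:420,100:400,::-1],None,fx=2.5,fy=2.5))
E
```

```text
clock 28.7667 ee [483.5 122.4 141.1] w 46.5 F [-0.7  0.6 -1.4] yaw_y 6.37 xaxis [ 0.001  0.    -1.   ] j [-0.91  0.34  0.66  2.08 -0.29  0.8   0.03]
target (482.5, 123.1, 94.3) -> delta cm [ 4.68 -0.1  -0.08]
```

View pics/s11.png

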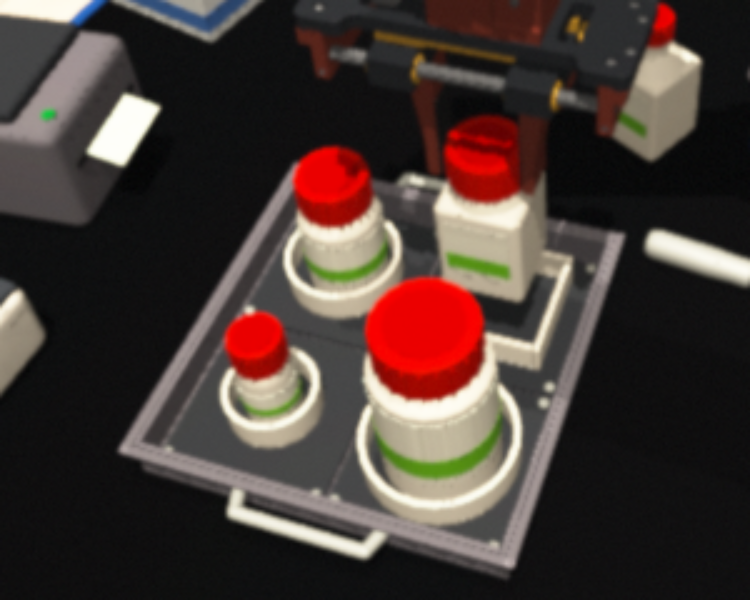

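The square jar is upright and parallel to its collar. Gripper-body clearance over the large jar is about 36 mm. Lowering.

>>> {"api": "arm_command", "payload": {
  "increments": "0.5 -0.1 -0.1 0 4; 1.5 -0.1 -0.1 0 4; 2.6 -0.1 -0.1 0 4; 3.5 -0.1 -0.1 0 4; 4.1 -0.1 -0.1 0 4; 4.4 -0.1 -0.1 0 4; 4.6 -0.1 -0.1 0 4; 4.65 -0.1 -0.1 0 4; 4.65 -0.1 -0.1 0 4; 4.65 -0.1 -0.1 0 4"
}}

```text
clock: 29.65
ee_pos: [481.1, 123.5, 94.4]
ee_rot: [0.527, 0.471, 0.528, -0.472]
force: [-3.7, -1.7, 6.5]
width: 46.6
```

>>> {"api": "arm_command", "payload": {
  "increments": "0 0 0 0 5; 0 0 0 0 6; 0 0 0 0 7; 0 0 0 0 7; 0 0 0 0 7; -1 0 0 0 7; -3 0 0 0 7; -6 0 0 0 7; -9 0 0 0 7; -12 0 0 0 8; -14 0 0 0 8; -15 0 0 0 8"
}}

```text
clock: 30.65
ee_pos: [483.0, 123.8, 247.3]
ee_rot: [0.528, 0.473, 0.527, -0.47]
force: [0.4, 0.8, -0.5]
width: 79.7
```

>>> {"api": "arm_command", "payload": {
  "increments": "0 -1 2 0 8; 0 -2 5 0 8; 0 -3 9 0 8; 0 -3 13 0 8; 0 -3 17 0 8; 0 -3 20 0 8; 0 -3 20 0 8; 0 -3 20 0 8"
}}

```text
clock: 31.32
ee_pos: [473.6, -80.2, 243.8]
ee_rot: [0.526, 0.472, 0.526, -0.473]
force: [-0.7, 0.0, 0.4]
width: 79.8
```

```bash
python3 - <<'E'
from h import *
from cell import manip
delta(manip.observe(),(482.5,123.1,240))
for n in("top","side"):
    c=manip.capture(n); p=c["pixels"]; cv2.imwrite(f"pics/{n}F.png",p[:,:,::-1])
    hsv=cv2.cvtColor(p,cv2.COLOR_RGB2HSV); H,S,V=[hsv[...,i].astype(int) for i in range(3)]
    m=((H<6)|(H>174))&(S>170)&(V>70)
    k,l,st,ce=cv2.connectedComponentsWithStats(m.astype(np.uint8)); print(n)
    for i in range(1,k):
        if st[i,4]<60: continue
        uv,w=world(c,l==i); zt=np.percentile(w[:,2],90); t=w[w[:,2]>zt-5]
        (cx,cy),r=cv2.minEnclosingCircle(t[:,:2].astype(np.float32))
        print(ce[i].round(),"ztop",zt.round(1),"circ",round(cx,1),round(cy,1),round(2*r,1))
E
```

```text
clock 31.3167 ee [473.6 -80.2 243.8] w 79.8 F [-0.7  0.   0.4] yaw_y 6.16 xaxis [-0.001 -0.    -1.   ] j [-0.74  0.16  0.88  2.02 -0.14  1.02  0.32]
target (482.5, 123.1, 240) -> delta cm [  0.37   3.06 -20.12]
top
[447. 149.] ztop 78.6 circ 714.1 -285.6 20.7
[245. 201.] ztop 108.1 circ 589.7 133.2 47.4
[193. 208.] ztop 86.2 circ 579.8 243.6 34.5
[472. 208.] ztop 109.5 circ 576.8 -321.5 28.0
[189. 257.] ztop 139.9 circ 470.5 231.9 62.3
[247. 254.] ztop 117.6 circ 481.3 122.6 46.7
[428. 343.] ztop 77.6 circ 313.6 -232.0 21.4
side
[373.  20.] ztop 413.7 circ 446.0 -62.1 39.1
[296.  59.] ztop 354.9 circ 548.8 -37.7 10.9
[405.  73.] ztop 354.6 circ 391.2 -54.7 11.5
[344. 112.] ztop 109.0 circ 576.8 -323.0 31.5
[455. 172.] ztop 77.9 circ 311.9 -232.7 25.4
[361. 189.] ztop 113.5 circ 451.4 -78.7 28.2
[233. 254.] ztop 106.7 circ 586.9 134.6 49.7
[298. 265.] ztop 116.7 circ 480.2 123.8 49.9
[270. 315.] ztop 139.5 circ 468.9 232.6 62.4
[202. 318.] ztop 85.3 circ 579.0 244.5 34.9
```

View pics/sideF.png

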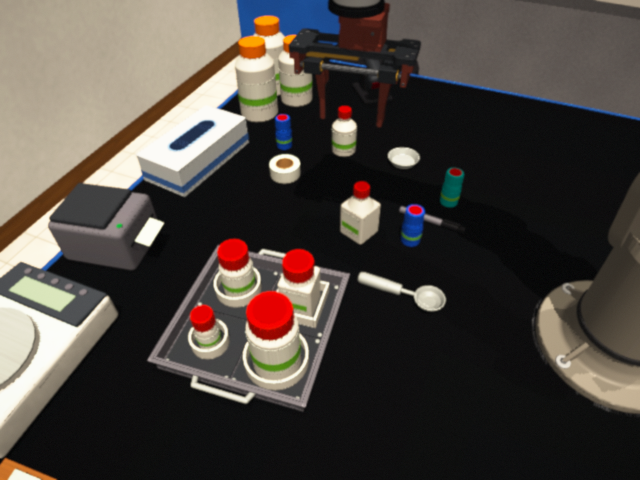

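View pics/topF.png

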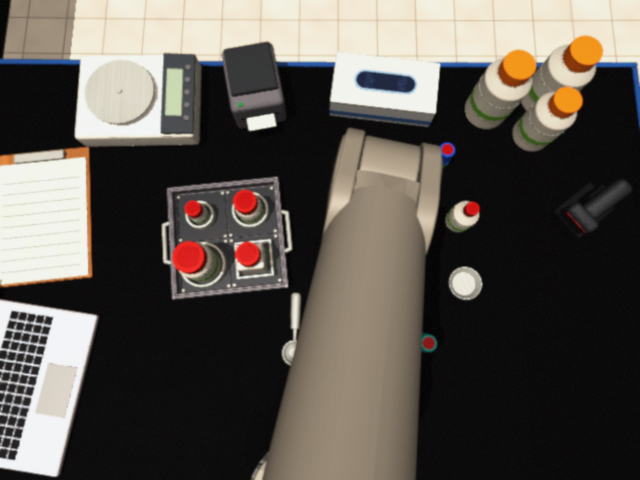

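All four jars stand upright in their holders. Their top heights are about 8 mm above the bench values, as expected on the tile tops. The bottles are unmoved and the arm is clear. Handing in.

```bash
python3 - <<'E'
from cell import manip
print(manip.observe()["clock"],manip.sign_off())
E
```

```text
the job is handed in; nothing more can be done
31.4167 None
```

I packed all four jars in the order small, medium, large, square. Each was gripped on its cap, set down on its holder's floor and then released. I handed in at 31.4 s of the 96 s allowed.

- **Jars:** in the last top and side views, all four stand upright in their own collars. Caps are within about 5 mm of the holder centres. Cap tops read about 85, 107, 140 and 117 mm against the expected 84, 106, 138 and 116 mm. That 1–2 mm excess matches the top camera's bias before any move.
- **Forces:** the largest reading at the end of any move was about 15 N, when the medium jar touched down. I did not see forces within a move.
- **Bottles:** both are where they started, within about 2 mm. In the last top view the arm hid the square bottle, so that one was checked from the side only.
- **Disagreement:** the side view put the medium jar about 5 mm off centre and the top view about 3 mm. Both are inside the 8 mm clearance of its collar.

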